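# Square a drilled bar against the fence and end stop

## Task

Slide the dark drilled steel bar across the setting-out plate, without picking it up, until its long side lies flush along the blue fence and its end is up against the red end stop. Leave the bar lying flat there, let go of it, and leave the other things on the plate and bench where they are.

Things in the scene. Friction and masses are not known exactly. Their poses are not given: they have to be found in the camera images.
- jig: fixed setting-out plate with a fence: aluminium plate 10 mm thick, 260 x 480 mm, its top 10 mm above the bench, with a blue upright fence 30 mm tall, 6 mm thick and 460 mm long near its far side. Origin on the plate's top surface at the middle of the fence's near face; x points through the fence (away from the robot, so the working area is at negative x, down to -200 mm), y runs along the fence, z up
- red_stop: fixed red end stop block, at one end of the fence (left or right; the yellow one is at the other end), 60 mm out from the fence, 30 mm along the fence, 30 mm tall. Origin at the centre of its underside on the plate's top, about 208 mm along the fence from its middle; axes parallel to the jig's. Its stopping face is 15 mm from the origin along y, towards the middle of the fence
- yellow_stop: fixed yellow end stop block of the same size at the other end of the fence (not the one to use); origin and axes like the red one's
- bar: dark steel bar with a row of five holes, 30 mm wide (x), 180 mm long (y), 20 mm tall (z), about 0.75 kg, lying loose and flat on the plate between the stops, askew and away from the fence. Origin at its centre, half-way up
- bar_end_a (a point): centre of the bar's end face at its own +y end (90 mm from the centre)
- bar_end_b (a point): centre of the bar's end face at its own -y end (90 mm from the centre)
- die_block: bright steel block with one large bore and a slot, 45 x 60 x 28 mm, standing on a near corner of the plate; origin at the centre of its underside. To be left alone
- brass_bush: flanged brass bush, 48 mm across, 34 mm tall, standing on the other near corner of the plate; origin at the centre of its underside. To be left alone
- mug: yellow mug, 80 mm across, 85 mm tall, on the bench beside the plate; origin under its centre. To be left alone
- hammer: hammer lying on the bench beside the plate; to be left alone
- wrench: wrench lying on the bench beside the plate; to be left alone
- oil_bottle: green oil bottle, 60 mm across, 160 mm tall, standing on the bench beside the plate; origin under its centre. To be left alone
Things that resemble listed ones, but are neither listed nor needed, are in the scene too. Several things have the shape of the bar; the one meant has the colours described above.

How it is judged:
At the end, for the whole second after the job is handed in: The bar lies flat and at rest on the plate between the stops, both ends of its long side within 4 mm of the fence's near face, and its end within 5 mm of the red stop's inner face (x of each of bar_end_a, bar_end_b in the frame of jig above -0.019 m and x of bar in the frame of jig below 0 m and y of bar in the frame of red_stop between -0.11 and 0.11 m and y of bar in the frame of jig between -0.13 and 0.13 m and z of bar in the frame of jig below 0.014 m and angle between bar's own z axis and vertical below 0.08 rad and linear speed of bar below 0.01 m/s); the robot touches nothing.
It fails at once if the bar is lifted more than 20 mm off the plate (z of bar in the frame of jig above 0.03 m).
It fails at once if the die block or the brass bush is moved more than 25 mm (distance of any of die_block, brass_bush from where it was at the start of the episode above 0.025 m).
It fails at once if the mug or the oil bottle is moved more than 25 mm (distance of any of mug, oil_bottle from where it was at the start of the episode above 0.025 m).
It fails at once if the hammer or the wrench is moved more than 25 mm (distance of any of hammer, wrench from where it was at the start of the episode above 0.025 m).
It also fails if it takes over 58 s, if anything falls off the work surface, if the arm or the gripper's body presses on something with over 40 N, if the wrist force passes 120 N, or if a joint passes its speed limit or range.

## Robot

A 6-joint arm with a two-finger parallel gripper is mounted at the origin on the work surface. World frame = base frame: x ahead of the robot, y to its left, z up, the work surface at z = 0. Lengths are in m, angles in rad, forces in N, time in s.
With the tool pointing down it reaches from about 0.3 to 0.825 m from the base axis. Payload 5.4 kg.
Tool frame: the origin (TCP) lies between the finger pads; the fingertips stand r.tips_ahead ahead of it and the grasp point (between the pads) is the TCP (r.tips_ahead is the distance from the TCP to the fingertips, in m); x points along the fingers, y is the direction in which the jaws open and shut, and the axes are right-handed (so a half turn about x gives the same grasp; the last joint's range is limited). The gripper opens to 92 mm and grips with 3 to 60 N. Pads are 20 mm wide; open, the fingers measure 128 mm over their backs; the gripper's body (75 mm by 189 mm) begins 69 mm behind the grasp point.
Start: joints at [-1.527, 0.158, 1.597, -0, 1.386, -0.21], TCP at [0.144, -0.557, 0.201] pointing down, gripper open.
Joint ranges: [-2.91, 2.91], [-0.94, 2.29], [0.18, 2.7], [-1.29, 4.43], [0.17, 2.64], [-3, 3]. Speed limits (rad/s): [2.57, 2.57, 3.14, 3.14, 3.14, 3.14].

## Interface

Orientations are given as a 3x3 rotation matrix whose columns are the frame's x, y, z axes.
In Python, from plant import status, capture, r, look_for, regions_of, landmark_of gives the robot as it stands.
- The arm moves only by the tool carry_out, never from a script. Its argument "plan" is a list of rows, each a list of 3 entries, a list of its own where there are three numbers: the closure in counts, from 0 (fully open) to 255 (shut), then the shift along the tool's x, y, z in m, then the turn about the tool's x in rad. A call has 1 to 12 rows; each row shifts and turns the commanded pose from where the row before left it, along the tool's axes as they then stand; what a row does not reach is not made up. A row lasts 1/8 s, in which the tool goes at most 62.5 mm and 10.7 degrees, less where a joint would pass 70% of its speed; a pose out of reach is approached as far as the arm can. A call with a gripper value outside its range is refused whole. The fingers move at their own pace and stop on an object; "force" is the grip in N (left out, the last holds). Time passes only in rows, so rows that do not move let the fingers close. It gives the time, the measured TCP pose, the force and the opening at its end, in the units of the state.
- status.sense(): the state, without advancing time (a new reading comes with each control period).
- capture(name): name is "side" or "top" or "wrist"; returns a dict with "pixels" (480x640x3 uint8, blue, green, red), "depth" (480x640 float32, m along the optical axis (not along the pixel's ray), 0 where there is no reading), "fx", "fy", "cx", "cy" (pixels), "R" (3x3) and "t" (3): a world point X has camera coordinates R X + t. Camera axes: x right, y down, z forward; pixel columns grow to the right and rows downward; lengths in m; the calibration is good to about 2 mm. A picture is of the moment at which its call begins.
- r.hand_in(): hands the job in, once; it reports no verdict.
Trained networks look in a picture, given as the dict that the camera call returned (one of the last four; its "shot" number tells which), for a name from the list of things; names that differ only in an ending like _2 or _b are one class to them, and where a whole thing is asked for, a point or a joint stands for the part that bears it (a point fixed in the world has none). Each returns a list of dicts, best first, with "score" (0 to 1); they miss things now and then, are a little off and sometimes report something else, mostly with a low value. They report only what shows in the picture. A call takes as long as a camera call. They do not tell look-alikes from the thing itself.
- look_for(picture, name): "bbox" ([left, top, width, height] in pixels, round what is visible of it).
- regions_of(picture, name): "mask" (480x640 bool, what is visible of it) and "bbox" ([left, top, width, height] in pixels, round what is visible of it).
- landmark_of(picture, name): "pixel" ([column, row] in pixels: a listed point, or the origin of a listed thing).
The state is a dict: "clock": time; "joint_pos": joint angles; "qd": joint speeds; "joint_efforts": joint torques, N m; "ee_pos": TCP position; "ee_rot": TCP orientation; "wrist_force": force on the tool from outside, world axes, zero at the start; "ft_torque": the same for the moment, N m; "gripper_width": opening from 0.0 (shut) to 1.0 (fully open).
Only numpy, scipy, OpenCV 4.12 (cv2) and the standard library are available. Lean on these libraries where they do the work, as an engineer would, in place of code of your own. Each camera call takes 0.05 s, during which the arm holds its last target.

## Working session

There is one attempt and no reset: what is moved stays moved. The work goes in short steps, Python scripts to look and compute and a tool call to move; the robot and the scene stay as the last step left them, time stands still between calls to the robot, and variables do not carry over. Pictures are saved under pics/ and viewed, and the job is handed in when it is done.

Besides the shell and the picture viewer there is one more tool, called after "Request:" by a JSON object that holds its "op" and its "data". carry_out: Moves the arm, as the interface text tells. Its arguments: {"type":"object","properties":{"plan":{"type":"array"},"force":{"type":"number"}},"required":["plan"]}

```bash
ls; mkdir -p pics
python3 - <<'E'
from plant import status,capture,r
import cv2
s=status.sense()
for k,v in s.items(): print(k,v)
print(r.tips_ahead)
for n in("top","side"):
    p=capture(n); cv2.imwrite(f"pics/{n}0.png",p["pixels"]); print(n,p["fx"],p["R"],p["t"])
E
```

```text
pics
clock 0.0
joint_pos [-1.52710320e+00  1.59059853e-01  1.59821121e+00 -5.33699928e-05
  1.38616745e+00 -2.10080500e-01]
qd [-0.00170856 -0.00018031  0.0004687  -0.00108333  0.00017887  0.00244158]
joint_efforts [ 8.39426866e-04 -3.85575342e+01 -3.22102869e+01  7.01255864e-02
  3.78518889e-02 -1.36798731e-04]
ee_pos [ 0.14430303 -0.55593763  0.19992339]
ee_rot [[-1.33038766e-04  2.51067911e-01 -9.67969466e-01]
 [ 1.84181052e-03 -9.67967771e-01 -2.51067725e-01]
 [-9.99998295e-01 -1.81621809e-03 -3.33642283e-04]]
wrist_force [ 0.09027262 -0.93188568 -0.2478743 ]
ft_torque [ 0.03096111 -0.00176579 -0.04867078]
gripper_width 1.0016539065457597
0.019
top 480.98463523354616 [[ 0.02774969 -0.99935704  0.02270392]
 [-0.99565475 -0.02965235 -0.08827433]
 [ 0.0888908  -0.02015568 -0.99583742]] [-0.03101975  0.50594505  1.12973817]
side 449.2430859664784 [[-0.97507855 -0.22163811  0.00991843]
 [-0.17402988  0.73637162 -0.65381223]
 [ 0.13760606 -0.63924438 -0.75659183]] [0.48861305 0.11679424 1.21963417]
```

View pics/top0.png

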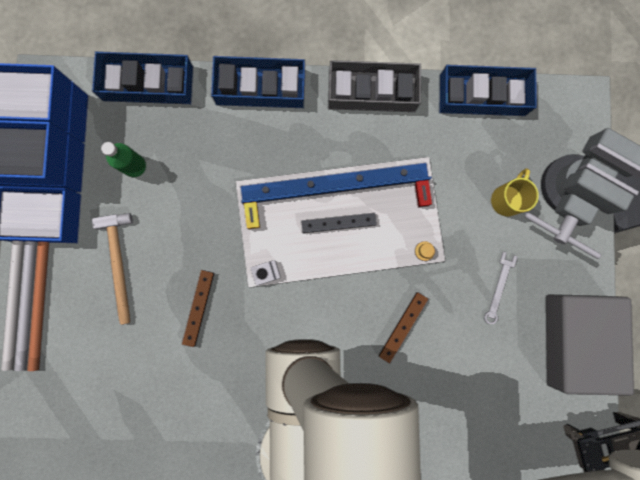

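View pics/side0.png

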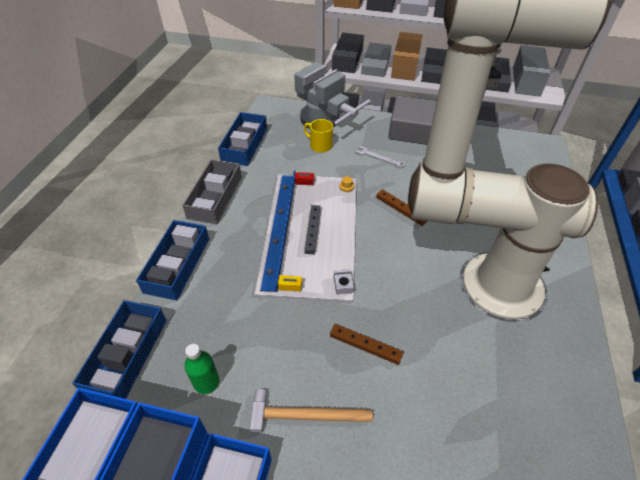

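The dark bar is the one on the plate at top-view (338,223). The look-alikes are two brown bars on the bench at (198,308) and (404,327), which have the wrong colour. The fence runs from (240,190) to (430,170). The red stop is on the right at (424,193), the yellow one on the left at (252,215). The bush is at (426,250) and the die block at (264,273). Next I'll measure.

```bash
cat > h.py <<'E'
import numpy as np,cv2
from plant import status,capture,r,look_for,regions_of,landmark_of
def ray(p,uv,z):
    uv=np.atleast_2d(np.asarray(uv,float))
    d=np.c_[(uv[:,0]-p["cx"])/p["fx"],(uv[:,1]-p["cy"])/p["fy"],np.ones(len(uv))]
    c=-p["R"].T@p["t"]; w=d@p["R"]
    return c+w*((z-c[2])/w[:,2])[:,None]
def cloud(p,m):
    m=m&(p["depth"]>0); v,u=np.nonzero(m); d=p["depth"][m]
    X=np.c_[(u-p["cx"])/p["fx"]*d,(v-p["cy"])/p["fy"]*d,d]
    return (X-p["t"])@p["R"]
def masks(p):
    h=cv2.cvtColor(p["pixels"],cv2.COLOR_BGR2HSV)
    return h
def rect(P):
    (c,s,a)=cv2.minAreaRect(P[:,:2].astype(np.float32)*1000); b=cv2.boxPoints((c,s,a))
    return np.round(c,1),np.round(s,1),round(a,1),np.round(b,1).tolist()
E
python3 - <<'E'
from h import *
p=capture("top")
for n in("bar","red_stop","yellow_stop","jig","die_block","brass_bush"):
    for g in regions_of(p,n)[:3]:
        P=cloud(p,g["mask"]); 
        zt=np.percentile(P[:,2],90); T=P[P[:,2]>zt-.006]
        print(n,round(g["score"],2),g["bbox"],"ztop",round(zt,4),rect(T)[:3] , len(P))
# blue fence
h=masks(p); b=(h[...,0]>100)&(h[...,0]<125)&(h[...,1]>140)
b[:150]=0;b[215:]=0;b[:,:230]=0;b[:,445:]=0
P=cloud(p,b);print("fence z pct",np.percentile(P[:,2],[5,25,50,75,95]))
T=P[P[:,2]>.034];print(rect(T))
cr=cv2.resize(p["pixels"][145:295,225:455],None,fx=3.4,fy=3.4,interpolation=cv2.INTER_CUBIC);cv2.imwrite("pics/crop0.png",cr)
E
```

```text
bar 0.82 [186.5, 268.4, 26.6, 79.3] ztop 0.0225 (array([334.4, 263.5]), array([ 30.9, 179.7]), 78.1) 1109
bar 0.65 [304.5, 214.8, 71.6, 19.1] ztop 0.0328 (array([546.9, -65.3]), array([ 30.4, 179.8]), 7.9) 954
bar 0.64 [381.3, 294.1, 46.6, 67.3] ztop 0.0229 (array([ 302.4, -226. ]), array([ 30.8, 178.3]), 59.7) 1008
red_stop 0.77 [412.9, 182.9, 21.2, 23.7] ztop 0.0426 (array([ 623.4, -267.4]), array([59.8, 30.6]), 8.8) 386
yellow_stop 0.68 [249.1, 201.1, 11.7, 29.0] ztop 0.0426 (array([557.3, 142.7]), array([59.9, 29.8]), 8.8) 363
jig 0.58 [238.3, 152.9, 210.2, 134.7] ztop 0.0172 (array([552.9, -69.5]), array([259.5, 478.6]), 9.1) 18567
die_block 0.59 [250.5, 263.4, 33.0, 24.2] ztop 0.0407 (array([422.5, 105.1]), array([44.6, 59.6]), 19.9) 518
brass_bush 0.85 [414.3, 240.3, 22.2, 20.5] ztop 0.046 (array([ 485.2, -274.9]), array([31.7, 33.4]), 45.7) 310
fence z pct [0.01276577 0.01504645 0.01680561 0.01967088 0.0411448 ]
(array([624.6, -55.8]), array([  7.3, 450.3]), 9.0, [[585.7000122070312, 166.0], [656.2999877929688, -278.70001220703125], [663.5999755859375, -277.6000061035156], [593.0, 167.10000610351562]])
```

View pics/crop0.png

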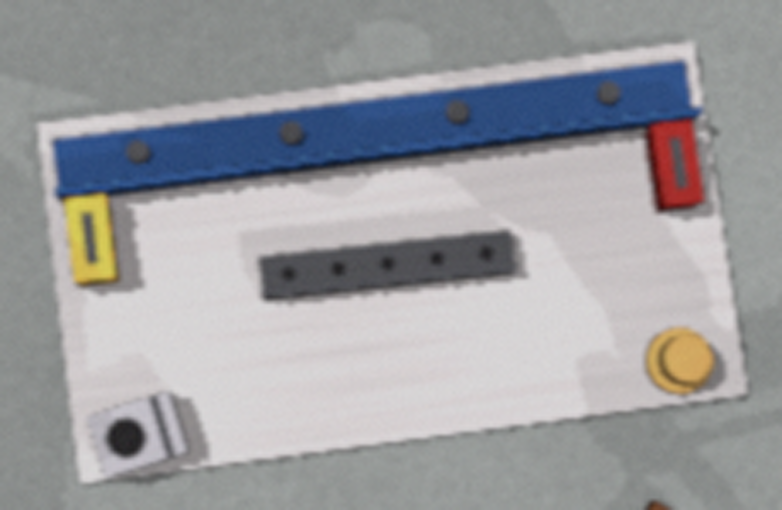

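Request:
{"op": "carry_out", "data": {"plan": [[0,[0,-0.0311,-0.0427],0],[0,[0,-0.0311,-0.0427],0],[0,[0,-0.0311,-0.0427],0],[0,[0,-0.0311,-0.0427],0],[0,[0,-0.0311,-0.0427],0],[0,[0,-0.0311,-0.0427],0],[0,[0,-0.0311,-0.0427],0],[0,[0,-0.0311,-0.0427],0],[0,[0,-0.0311,-0.0427],0],[0,[0,-0.0311,-0.0427],0],[0,[0,-0.0311,-0.0427],0],[0,[0,-0.0311,-0.0427],0]], "force": 10}}

```text
clock: 1.95
ee_pos: [0.5477, -0.0652, 0.2011]
ee_rot: [[0.001, 0.251, -0.968], [-0.0, -0.968, -0.251], [-1.0, 0.0, -0.0]]
wrist_force: [0.1, 0.2, 1.2]
gripper_width: 1.0
```

Request:
{"op": "carry_out", "data": {"plan": [[0,[0,0,0],-0.182],[0,[0,0,0],-0.182],[0,[0,0,0],-0.182],[0,[0,0,0],-0.182],[0,[0,0,0],-0.182],[0,[0,0,0],-0.182],[0,[0,0,0],-0.182],[0,[0,0,0],-0.18],[0,[0,0,0],0],[0,[0,0,0],0]]}}

```text
clock: 3.2
ee_pos: [0.5467, -0.0667, 0.2009]
ee_rot: [[0.0, 0.991, 0.134], [0.0, 0.134, -0.991], [-1.0, 0.0, -0.0]]
wrist_force: [-0.5, -0.9, 0.4]
gripper_width: 1.001
```

Request:
{"op": "carry_out", "data": {"plan": [[0,[0.03,0,0],0],[0,[0.04,0,0],0],[0,[0.04,0,0],0],[0,[0.025,0,0],0],[0,[0.015,0,0],0],[0,[0.01,0,0],0],[0,[0.004,0,0],0],[0,[0,0,0],0]]}}

```text
clock: 4.2
ee_pos: [0.5471, -0.0668, 0.0374]
ee_rot: [[0.001, 0.991, 0.136], [-0.0, 0.136, -0.991], [-1.0, 0.001, 0.0]]
wrist_force: [-0.4, 0.6, 0.5]
gripper_width: 1.002
```

Run:
```python
from h import *
p=capture("wrist");cv2.imwrite("pics/w1.png",p["pixels"])
p=capture("side");cv2.imwrite("pics/s1.png",cv2.resize(p["pixels"][150:320,230:400],None,fx=3.4,fy=3.4))
print(status.sense()["ee_pos"],status.sense()["wrist_force"])
```

```text
[ 0.54729568 -0.06688204  0.03774063] [-0.17423744  0.03562052 -0.53253639]
```

View pics/w1.png

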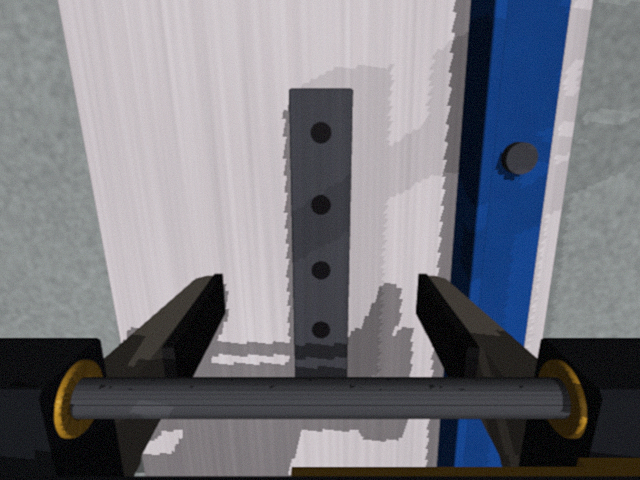

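View pics/s1.png

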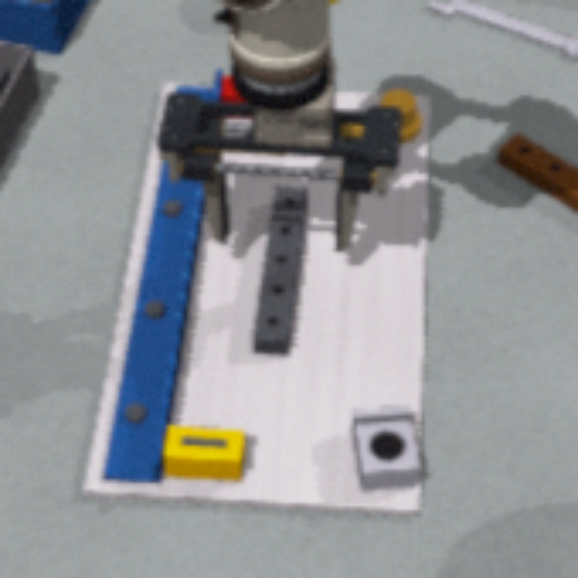

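Request:
{"op": "carry_out", "data": {"plan": [[100,[0.003,0,0],0],[140,[0,0,0],0],[155,[0,0,0],0],[175,[0,0,0],0],[190,[0,0,0],0],[190,[0,0,0],0],[190,[0,0,0],0],[190,[0,0,0],0]], "force": 12}}

```text
clock: 5.3
ee_pos: [0.5466, -0.0667, 0.0339]
ee_rot: [[-0.0, 0.991, 0.137], [0.0, 0.137, -0.991], [-1.0, -0.0, -0.0]]
wrist_force: [-0.5, -0.3, -0.3]
gripper_width: 0.253
```

Opening 0.253 × 92 mm is 23 mm, less than the 30 mm bar, so I'll look before moving.

Run:
```python
from h import *
p=capture("wrist");cv2.imwrite("pics/w2.png",p["pixels"])
p=capture("side");cv2.imwrite("pics/s2.png",cv2.resize(p["pixels"][150:320,230:400],None,fx=3.4,fy=3.4))
s=status.sense();print(s["ee_pos"],s["wrist_force"],s["gripper_width"])
```

```text
[ 0.54663236 -0.06665883  0.03390742] [-0.30309444  0.12762307 -0.29260093] 0.2516916909914308
```

View pics/w2.png

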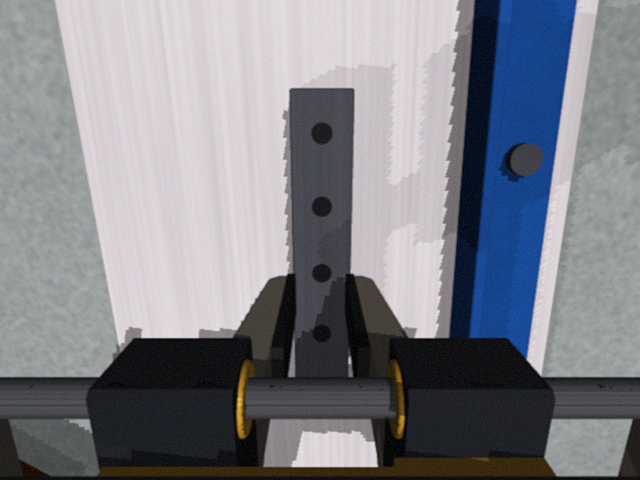

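View pics/s2.png

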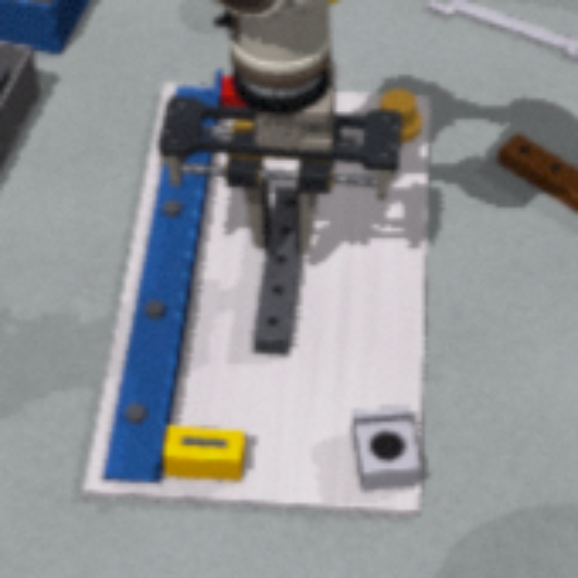

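The fingers are beside the bar, possibly with a small gap, so I'll close further and see where they stop.

Request:
{"op": "carry_out", "data": {"plan": [[210,[0,0,0],0],[230,[0,0,0],0],[255,[0,0,0],0],[255,[0,0,0],0]], "force": 15}}

```text
clock: 5.9
ee_pos: [0.5466, -0.0667, 0.0339]
ee_rot: [[-0.0, 0.991, 0.137], [0.0, 0.137, -0.991], [-1.0, -0.0, -0.0]]
wrist_force: [0.9, -0.2, 0.1]
gripper_width: 0.007
```

Run:
```python
from h import *
p=capture("wrist");cv2.imwrite("pics/w3.png",p["pixels"]);print(p["R"],p["t"],-p["R"].T@p["t"])
q=capture("side");cv2.imwrite("pics/s3.png",cv2.resize(q["pixels"][150:320,230:400],None,fx=3.4,fy=3.4))
t=capture("top");cv2.imwrite("pics/t3.png",cv2.resize(t["pixels"][145:295,225:455],None,fx=3.4,fy=3.4))
for c in(p,q,t):
  for z in(.01,.034):
    x=c["R"]@np.array([.5466,-.0667,z])+c["t"];print(z,c["fx"]*x[0]/x[2]+c["cx"],c["fy"]*x[1]/x[2]+c["cy"])
```

```text
[[ 9.90615411e-01  1.36677728e-01 -5.52560181e-04]
 [ 1.31674154e-01 -9.53250840e-01  2.71983002e-01]
 [ 3.66472903e-02 -2.69503311e-01 -9.62301897e-01]] [-0.53280006 -0.11990786  0.19126125] [0.53657951 0.01006518 0.21636956]
0.01 319.30744735383314 267.69805891638964
0.034 319.18782375859433 284.35519072858057
0.01 313.1654210141189 229.23103378072432
0.034 313.10908465448097 223.69821385736222
0.01 339.0088629894157 223.28265445672636
0.034 339.6753046982049 222.0743869905108
```

View pics/w3.png

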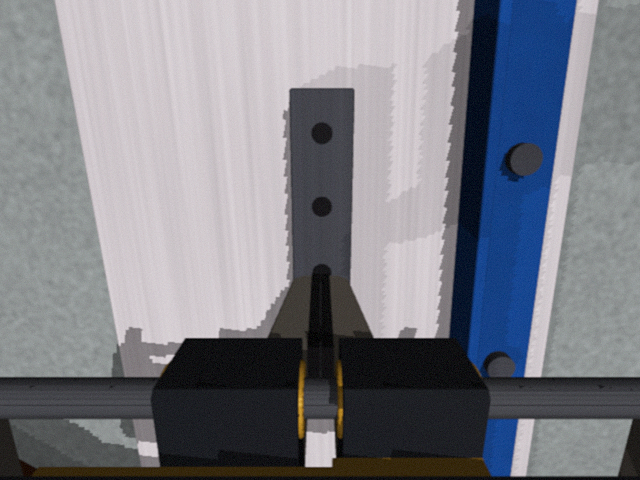

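View pics/s3.png

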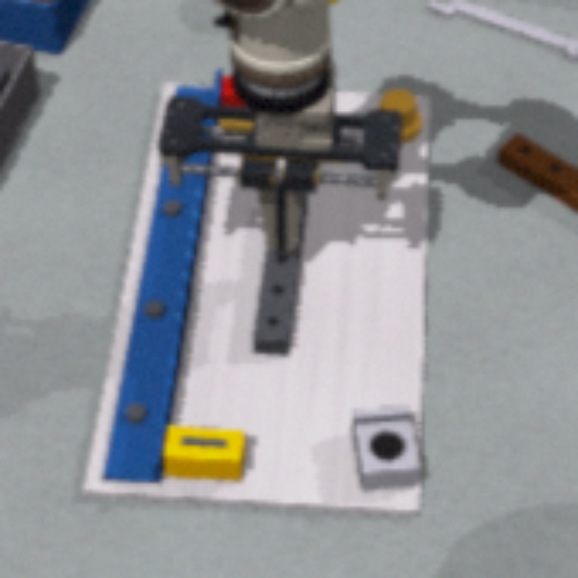

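View pics/t3.png

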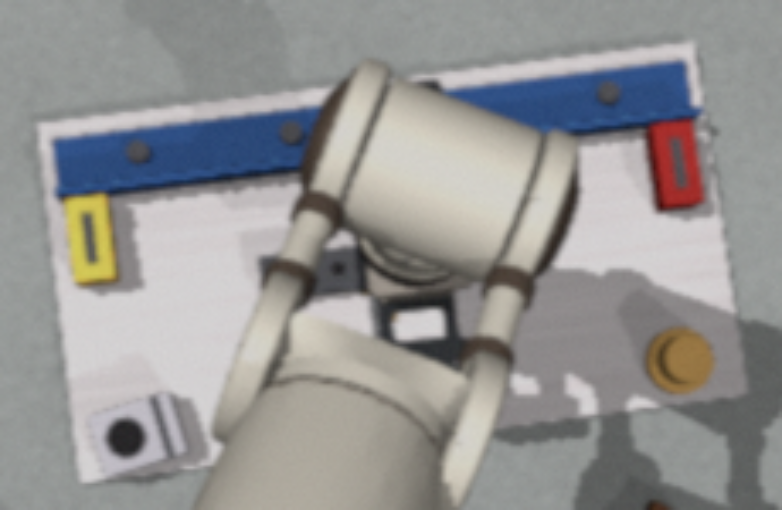

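Run:
```python
from h import *
p=capture("wrist")
for u,v in[(310,100),(335,200),(300,260),(300,285),(340,290),(310,282),(308,300),(290,320),(350,320),(400,200)]:
    d=p["depth"][v,u];X=np.array([(u-p["cx"])/p["fx"]*d,(v-p["cy"])/p["fy"]*d,d]);print(u,v,np.round(p["R"].T@(X-p["t"]),4))
cv2.imwrite("pics/w4.png",cv2.resize(p["pixels"][240:400,230:420],None,fx=4,fy=3.7,interpolation=cv2.INTER_CUBIC))
s=status.sense();print(s["joint_pos"],s["wrist_force"])
q=capture("side");cv2.imwrite("pics/s4.png",cv2.resize(q["pixels"][190:260,280:350],None,fx=8,fy=8,interpolation=cv2.INTER_CUBIC))
```

```text
310 100 [0.5303 0.0208 0.0278]
335 200 [ 0.5485 -0.0237  0.0282]
300 260 [ 0.5353 -0.0566  0.0297]
300 285 [ 0.5369 -0.0584  0.0572]
340 290 [ 0.5542 -0.0557  0.0635]
310 282 [ 0.5412 -0.0573  0.0551]
308 300 [ 0.5408 -0.0564  0.0757]
290 320 [ 0.535  -0.0568  0.0928]
350 320 [ 0.5562 -0.0545  0.0917]
400 200 [ 0.5847 -0.0223  0.0091]
[-3.40842900e-01  2.88792465e-01  1.79898825e+00  2.22721949e-05
  1.05379392e+00 -4.77861344e-01] [ 1.3201097   0.02865912 -0.30480434]
```

View pics/w4.png

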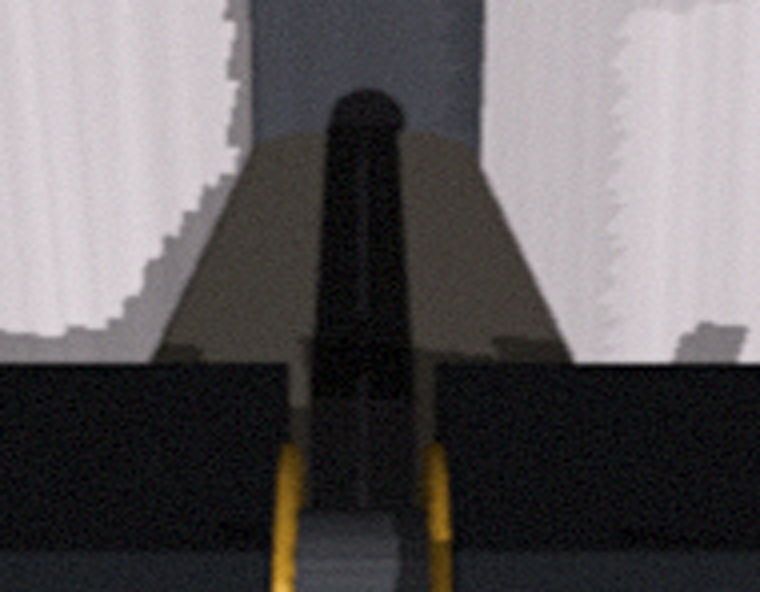

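View pics/s4.png

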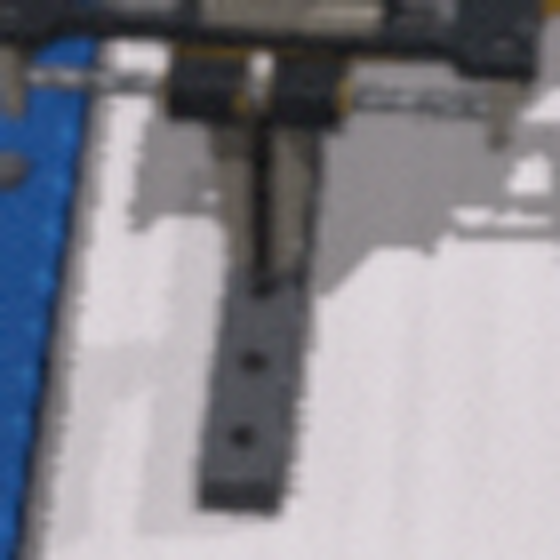

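Depth from the wrist camera puts the closed fingertips at z ≈ 0.052, about 38 mm higher than TCP minus tips_ahead. They are hovering above the bar, centred on its middle hole, which agrees with zero force and full closure. The plate and bar heights come out right at 0.009 and 0.028, so I'll trust the camera. I'll open, go down in small steps and re-measure.

Request:
{"op": "carry_out", "data": {"plan": [[0,[0,0,0],0],[0,[0,0,0],0],[0,[0,0,0],0],[0,[0,0,0],0],[0,[0,0,0],0],[0,[0,0,0],0],[0,[0.008,0,0],0],[0,[0.008,0,0],0],[0,[0.006,0,0],0],[0,[0,0,0],0]], "force": 15}}

```text
clock: 7.4
ee_pos: [0.5459, -0.0664, 0.011]
ee_rot: [[-0.002, 0.991, 0.137], [0.001, 0.137, -0.991], [-1.0, -0.002, -0.001]]
wrist_force: [-0.1, 0.4, 0.2]
gripper_width: 0.995
```

```bash
cat > w.py <<'E'
from h import *
import sys
p=capture("wrist");cv2.imwrite("pics/%s.png"%sys.argv[1],p["pixels"])
m=np.zeros((480,640),bool);m[240:337,180:460]=1
P=cloud(p,m);v,u=np.nonzero(m&(p["depth"]>0))
s=status.sense();ee=np.array(s["ee_pos"]);Rt=np.array(s["ee_rot"])
L=(P-ee)@Rt   # tool coords
for n,k in(("near",L[:,1]<0),("far",L[:,1]>0)):
    kk=k&(P[:,2]>.014)&(abs(L[:,1])>.02) if s["gripper_width"]>.6 else k&(P[:,2]>.034)
    if kk.any(): print(n,"min z",np.percentile(P[kk,2],[0,2,5]).round(4),"tool y",L[kk,1].min().round(4),L[kk,1].max().round(4))
print(ee,s["gripper_width"],s["wrist_force"].round(1) if hasattr(s["wrist_force"],"round") else s["wrist_force"])
E
python3 w.py w5
```

```text
near min z [0.0225 0.0248 0.0267] tool y -0.0592 -0.045
far min z [0.0224 0.0246 0.0265] tool y 0.0456 0.0594
[ 0.54635979 -0.06657056  0.01151092] 1.002862651086454 [ 0.7 -0.2  1. ]
```

View pics/w5.png

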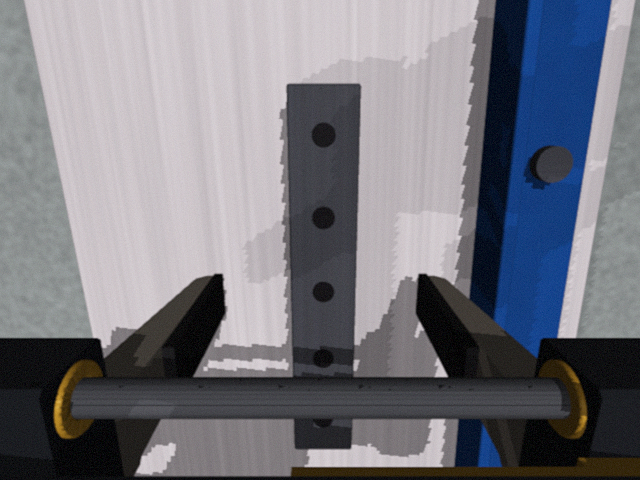

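Both tips are now at z ≈ 0.0225, straddling the bar with about 30 mm clear on each side. I'll go 7 mm lower and close.

Request:
{"op": "carry_out", "data": {"plan": [[0,[0.004,0,0],0],[0,[0.003,0,0],0],[100,[0,0,0],0],[140,[0,0,0],0],[160,[0,0,0],0],[190,[0,0,0],0],[220,[0,0,0],0],[220,[0,0,0],0],[220,[0,0,0],0]], "force": 15}}

```text
clock: 8.57
ee_pos: [0.5469, -0.0667, 0.005]
ee_rot: [[0.001, 0.991, 0.137], [-0.0, 0.137, -0.991], [-1.0, 0.001, 0.0]]
wrist_force: [1.1, 0.1, -0.1]
gripper_width: 0.325
```

```bash
python3 w.py w6
```

```text
near min z [0.034  0.0351 0.037 ] tool y -0.031 -0.0142
far min z [0.034  0.035  0.0371] tool y 0.0153 0.0324
[ 0.5468897  -0.06667048  0.00499253] 0.32775694046042175 [ 1.9  0.9 -0.6]
```

View pics/w6.png

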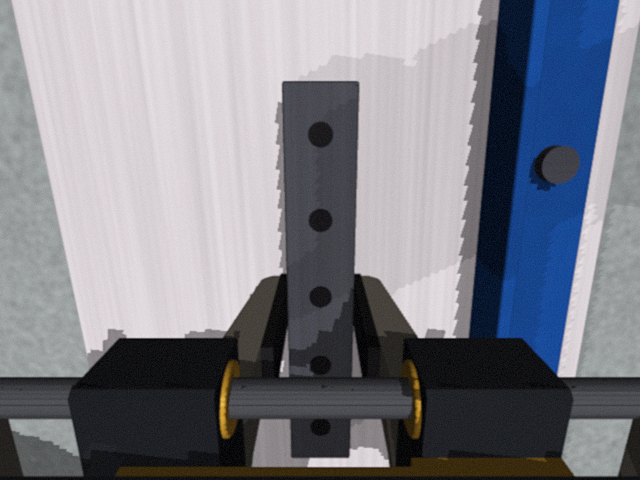

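The grip is at 29.9 mm, which matches the bar's width. I'll square it to the fence and slide it along the plate toward the red stop, leaving clearance for the far finger.

Request:
{"op": "carry_out", "data": {"plan": [[220,[0,0,0],-0.02],[220,[0,0.0037,0.0105],0],[220,[0,0.0037,0.0105],0],[220,[0,0.0037,0.0105],0],[220,[0,0.0037,0.0105],0],[220,[0,0.0037,0.0105],0],[220,[0,0.0037,0.0105],0],[220,[0,0.0037,0.0105],0],[220,[0,0.0037,0.0105],0],[220,[0,0.0022,0.0105],0],[220,[0,0.001,0.006],0],[220,[0,0,0],0]]}}

```text
clock: 10.12
ee_pos: [0.5945, -0.1604, 0.0049]
ee_rot: [[-0.001, 0.988, 0.157], [0.001, 0.157, -0.988], [-1.0, -0.001, -0.001]]
wrist_force: [-1.0, 3.8, 2.9]
gripper_width: 0.327
```

```bash
python3 w.py w7
python3 - <<'E'
from h import *
t=capture("top");cv2.imwrite("pics/t7.png",cv2.resize(t["pixels"][145:295,225:455],None,fx=3.4,fy=3.4))
E
```

```text
near min z [0.034  0.0352 0.037 ] tool y -0.0312 -0.0141
far min z [0.034  0.0347 0.0359] tool y 0.0153 0.0501
[ 0.5945604  -0.16043409  0.00495255] 0.32369215027900655 [-1.1  3.2  2.9]
```

View pics/w7.png

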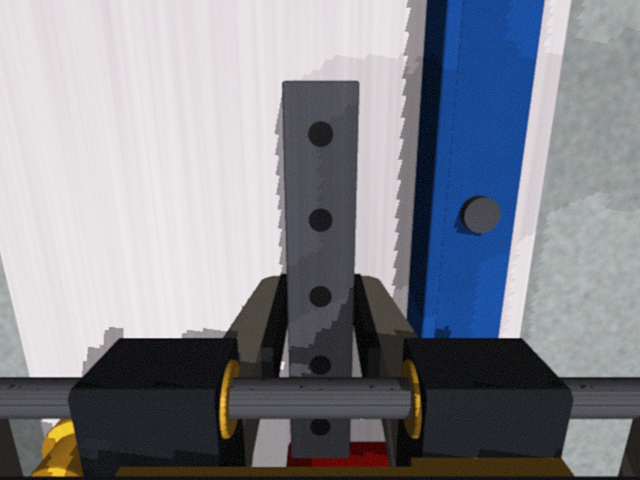

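View pics/t7.png

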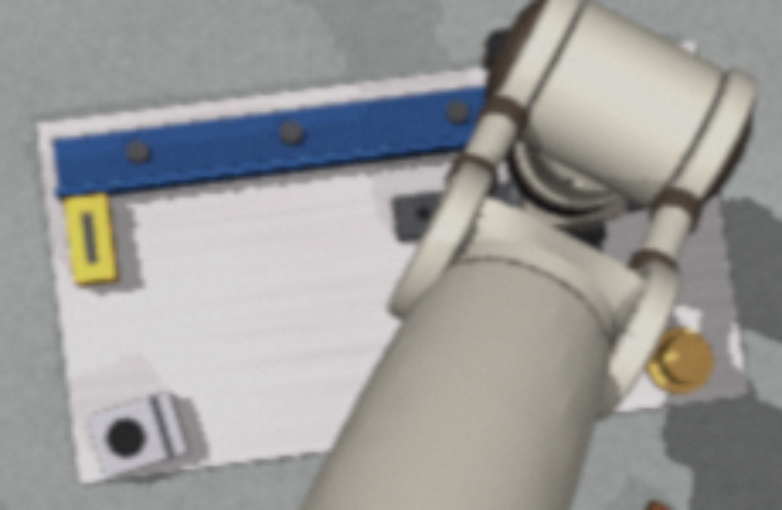

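Run:
```python
from h import *
p=capture("wrist")
h=cv2.cvtColor(p["pixels"],cv2.COLOR_BGR2HSV)
red=((h[...,0]<8)|(h[...,0]>172))&(h[...,1]>150)&(h[...,2]>50)
red[:420]=0;red[:,:255]=0;red[:,400:]=0
P=cloud(p,red);O=np.array([.6203,-.0573]);a=np.radians(9.1);ex=np.array([np.cos(a),np.sin(a)]);ey=np.array([-ex[1],ex[0]])
J=np.c_[(P[:,:2]-O)@ex,(P[:,:2]-O)@ey,P[:,2]]
print(len(P),J.min(0).round(4),J.max(0).round(4));top=J[J[:,2]>.036];print(len(top),top.max(0) if len(top) else "")
m=np.zeros((480,640),bool);m[75:470,270:375]=1
P=cloud(p,m);k=(P[:,2]>.022)&(P[:,2]<.034);B=P[k];B=B[p["depth"][m&(p["depth"]>0)][k]>0]
J=np.c_[(B[:,:2]-O)@ex,(B[:,:2]-O)@ey];print("bar y",np.percentile(J[:,1],[.1,1,99,99.9]).round(4),"x",np.percentile(J[:,0],[1,50,99]).round(4))
# dark bar end and far end by rays
for r_ in (82,457): print(r_,((ray(p,[(320,r_)],.03)[0,:2]-O)@ey).round(4))
# fence near top edge at z=.04
cv2.imwrite("pics/w8.png",cv2.resize(p["pixels"][400:480,240:400],None,fx=5,fy=5,interpolation=cv2.INTER_CUBIC))
```

```text
1376 [-0.0589 -0.1925  0.0098] [-0.0051 -0.11    0.1019]
1 [-0.02224221 -0.11004573  0.10192558]
bar y [-0.1916 -0.1907 -0.0048 -0.0038] x [-0.0561 -0.0409 -0.0223]
82 -0.0043
457 -0.181
```

View pics/w8.png

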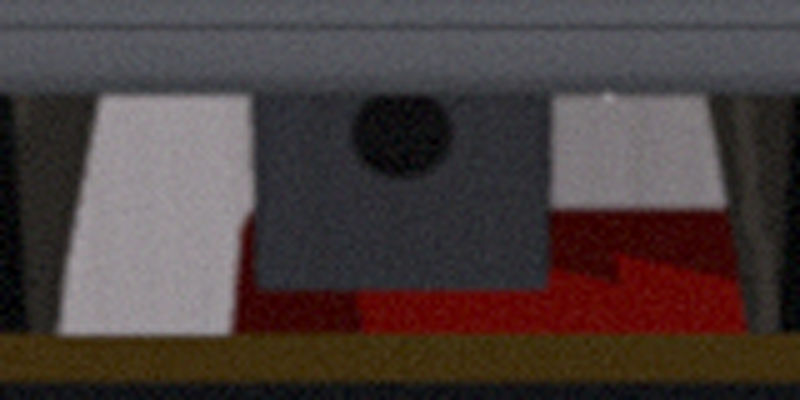

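By wrist depth the bar's -y end is at jig y ≈ -0.184 and the red face at ≈ -0.192, a gap of 7–8 mm. I'll slide another 6.5 mm, then release with a partial opening and rise.

Request:
{"op": "carry_out", "data": {"plan": [[220,[0,0,0.0025],0],[220,[0,0,0.0025],0],[220,[0,0,0.0015],0],[220,[0,0,0],0],[220,[0,0,0],0]]}}

```text
clock: 10.9
ee_pos: [0.5956, -0.1662, 0.0049]
ee_rot: [[-0.0, 0.988, 0.157], [0.001, 0.157, -0.988], [-1.0, -0.0, -0.001]]
wrist_force: [-0.5, 4.7, 3.7]
gripper_width: 0.323
```

Run:
```python
from h import *
p=capture("wrist");print(status.sense()["wrist_force"])
O=np.array([.6203,-.0573]);a=np.radians(9.1);ex=np.array([np.cos(a),np.sin(a)]);ey=np.array([-ex[1],ex[0]])
h=cv2.cvtColor(p["pixels"],cv2.COLOR_BGR2HSV)
red=((h[...,0]<8)|(h[...,0]>172))&(h[...,1]>150)&(h[...,2]>50)
red[:420]=0;red[:,:345]=0;red[:,:400]&=True;red[:,385:]=0
P=cloud(p,red);y=(P[:,:2]-O)@ey;k=(P[:,2]<.036);print("red face y",np.percentile(y[k],[5,50,95]).round(4),P[k,2].min(),P[k,2].max())
m=np.zeros((480,640),bool);m[70:200,290:350]=1
P=cloud(p,m);k=P[:,2]>.022;print("bar far end y",((P[k,:2]-O)@ey).max().round(4))
cv2.imwrite("pics/w9.png",cv2.resize(p["pixels"][400:480,240:400],None,fx=5,fy=5,interpolation=cv2.INTER_CUBIC))
```

```text
[-1.10335166  5.66345487  3.90041768]
red face y [-0.1914 -0.1906 -0.1897] 0.009972473520173776 0.032692441981614126
bar far end y -0.0095
```

View pics/w9.png

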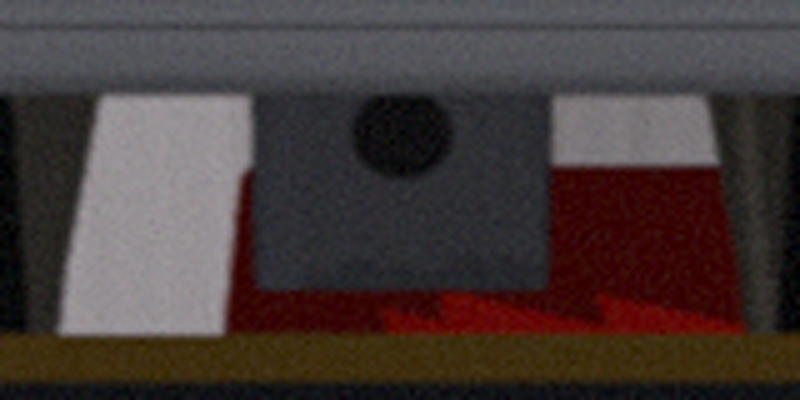

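The gap is now about 1 mm. Releasing with a small opening, then rising.

Request:
{"op": "carry_out", "data": {"plan": [[157,[0,0,0],0],[157,[0,0,0],0],[157,[0,0,0],0],[157,[-0.01,0,0],0],[157,[-0.03,0,0],0],[157,[-0.04,0,0],0],[157,[-0.04,0,0],0],[157,[0,0,0],0]]}}

```text
clock: 11.95
ee_pos: [0.5987, -0.1687, 0.1302]
ee_rot: [[0.008, 0.988, 0.156], [-0.004, 0.156, -0.988], [-1.0, 0.007, 0.005]]
wrist_force: [0.3, -0.3, -0.6]
gripper_width: 0.386
```

```bash
python3 w.py w10
```

```text
near min z [0.034  0.0369 0.1445] tool y -0.1102 -0.0003
far min z [0.034  0.0358 0.0375] tool y 0.0005 0.0486
[ 0.59711458 -0.16797378  0.12739572] 0.3846689966525037 [-0.  -0.3 -1.3]
```

View pics/w10.png

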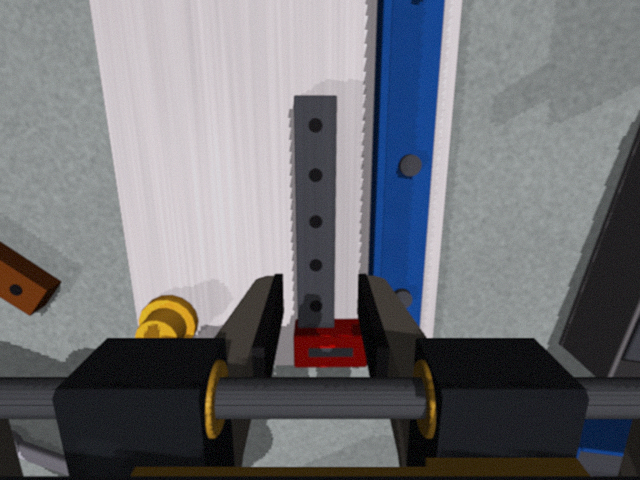

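The bar is released, flat, and beside the red stop. Now I'll turn the tool a quarter turn and open it, so both fingers can push the bar's near long side toward the fence.

Request:
{"op": "carry_out", "data": {"plan": [[0,[0,0,0],0.1745],[0,[0,0,0],0.1745],[0,[0,0,0],0.1745],[0,[0,0,0],0.1745],[0,[0,0,0],0.1745],[0,[0,0,0],0.1745],[0,[0,0,0],0.1745],[0,[0,0,0],0.1745],[0,[0,0,0],0.1745],[0,[0,0,0.02],0],[0,[0,0,0.02],0],[0,[0,0,0],0]]}}

```text
clock: 13.5
ee_pos: [0.5547, -0.1731, 0.1234]
ee_rot: [[-0.003, 0.156, -0.988], [0.001, -0.988, -0.156], [-1.0, -0.002, 0.002]]
wrist_force: [0.5, -0.6, 1.0]
gripper_width: 1.0
```

Run:
```python
from h import *
p=capture("wrist");cv2.imwrite("pics/w11.png",p["pixels"])
s=status.sense();ee=np.array(s["ee_pos"]);print(ee,np.array(s["ee_rot"]).round(4).tolist())
O=np.array([.6203,-.0573]);a=np.radians(9.1);ex=np.array([np.cos(a),np.sin(a)]);ey=np.array([-ex[1],ex[0]])
print("tcp jig",((ee[:2]-O)@ex).round(4),((ee[:2]-O)@ey).round(4))
for g in regions_of(p,"bar")[:2]:
    P=cloud(p,g["mask"]);P=P[(P[:,2]>.02)&(P[:,2]<.036)];print(g["score"],g["bbox"],len(P))
    if len(P)>50:
        J=np.c_[(P[:,:2]-O)@ex,(P[:,:2]-O)@ey];print(rect(J))
```

```text
[ 0.55558254 -0.17317033  0.12381713] [[-0.0015, 0.1561, -0.9877], [0.001, -0.9877, -0.1561], [-1.0, -0.0013, 0.0014]]
tcp jig -0.0822 -0.1042
0.7 [322.0, 416.9, 85.5, 50.9] 52
(array([-294. , -151.8]), array([27., 55.]), 51.7, [[-323.8999938964844, -145.39999389648438], [-280.79998779296875, -179.5], [-264.0, -158.3000030517578], [-307.20001220703125, -124.19999694824219]])
0.62 [187.3, 152.5, 255.4, 45.9] 10745
(array([ -41.2, -100.4]), array([182.1,  29.9]), 89.9, [[-56.29999923706055, -191.39999389648438], [-26.5, -191.5], [-26.100000381469727, -9.399999618530273], [-55.900001525878906, -9.399999618530273]])
```

View pics/w11.png

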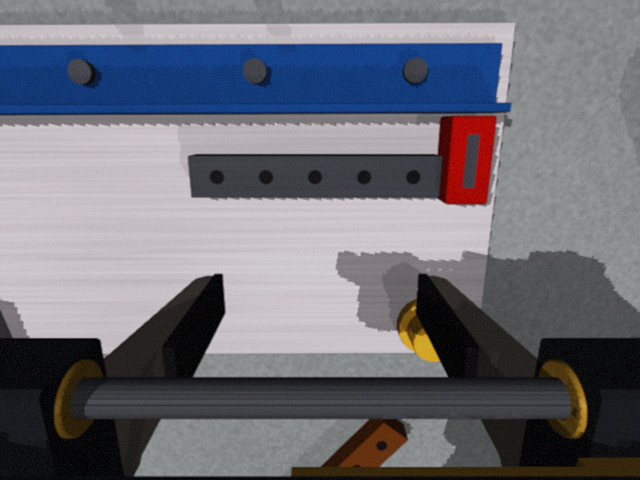

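The bar sits at jig x -41 mm, parallel to the fence, with its end at the red stop. TCP is at x = -82 mm, behind the bar, and the way down is clear: the bush is at (420,330) in the image, well outside the fingers' landing spots. Descending.

Request:
{"op": "carry_out", "data": {"plan": [[0,[0.03,0,0],0],[0,[0.04,0,0],0],[0,[0.03,0,0],0],[0,[0.012,0,0],0],[0,[0.005,0,0],0],[0,[0,0,0],0],[0,[0,0,0],0]]}}

```text
clock: 14.48
ee_pos: [0.5573, -0.174, 0.0092]
ee_rot: [[0.002, 0.157, -0.988], [-0.001, -0.988, -0.157], [-1.0, 0.001, -0.002]]
wrist_force: [-0.0, -0.3, 0.3]
gripper_width: 1.003
```

```bash
python3 w.py w12
```

```text
near min z [0.0208 0.0236 0.0258] tool y -0.0631 -0.02
far min z [0.0202 0.0234 0.0259] tool y 0.02 0.0611
[ 0.55717083 -0.17395456  0.00912148] 0.9968674051780734 [ 0.1 -0.2  0.7]
```

View pics/w12.png

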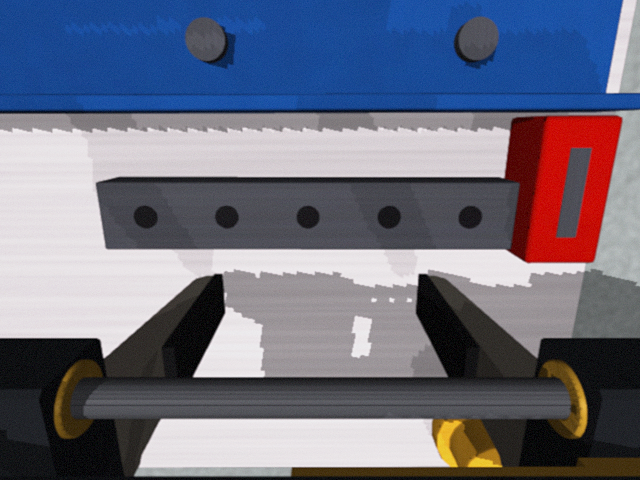

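The fingers are behind the bar with tips at about 0.020. I'll go 4 mm lower and push toward the fence.

Request:
{"op": "carry_out", "data": {"plan": [[0,[0.004,0,0],0],[0,[0,0,-0.006],0],[0,[0,0,-0.006],0],[0,[0,0,-0.005],0],[0,[0,0,-0.005],0],[0,[0,0,-0.005],0],[0,[0,0,-0.005],0],[0,[0,0,-0.004],0],[0,[0,0,0],0],[0,[0,0,0],0]]}}

```text
clock: 15.78
ee_pos: [0.5912, -0.168, 0.0039]
ee_rot: [[-0.002, 0.157, -0.988], [-0.0, -0.988, -0.157], [-1.0, -0.0, 0.002]]
wrist_force: [-4.5, -0.6, 3.2]
gripper_width: 1.0
```

```bash
cat > b.py <<'E'
from h import *
import sys
p=capture("wrist");cv2.imwrite("pics/%s.png"%sys.argv[1],p["pixels"])
s=status.sense();ee=np.array(s["ee_pos"])
O=np.array([.6203,-.0573]);a=np.radians(9.1);ex=np.array([np.cos(a),np.sin(a)]);ey=np.array([-ex[1],ex[0]])
print("tcp jig",((ee[:2]-O)@ex).round(4),((ee[:2]-O)@ey).round(4),ee,s["wrist_force"])
E
python3 b.py w13
```

```text
tcp jig -0.0463 -0.1046 [ 0.59117063 -0.16791643  0.00386205] [-5.17533179 -1.11516592  2.75877933]
```

View pics/w13.png

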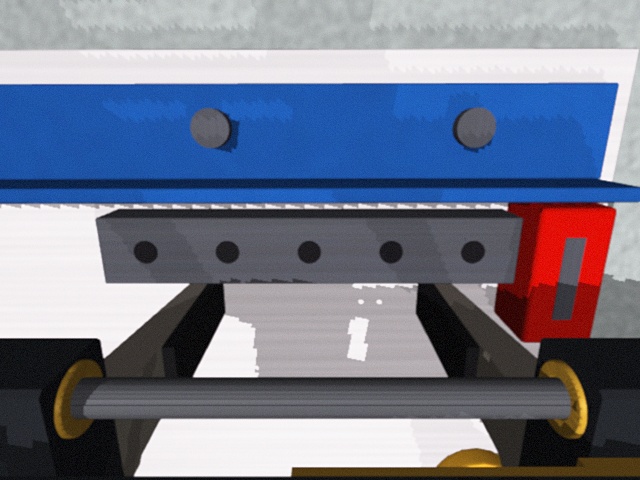

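Both fingers are on the bar and pushing with about 5 N of sliding friction. About 6 mm remains, so I'll step in gently until the force rises.

Request:
{"op": "carry_out", "data": {"plan": [[0,[0,0,-0.002],0],[0,[0,0,-0.002],0],[0,[0,0,-0.001],0],[0,[0,0,0],0]]}}

```text
clock: 16.32
ee_pos: [0.5959, -0.1672, 0.0039]
ee_rot: [[-0.002, 0.157, -0.988], [0.0, -0.988, -0.157], [-1.0, -0.0, 0.002]]
wrist_force: [-6.1, -1.0, 4.5]
gripper_width: 0.999
```

Request:
{"op": "carry_out", "data": {"plan": [[0,[0,0,-0.001],0],[0,[0,0,0],0]]}}

```text
clock: 16.58
ee_pos: [0.5968, -0.167, 0.0038]
ee_rot: [[-0.002, 0.157, -0.988], [0.0, -0.988, -0.157], [-1.0, -0.0, 0.002]]
wrist_force: [-6.3, -1.1, 3.9]
gripper_width: 0.999
```

Request:
{"op": "carry_out", "data": {"plan": [[0,[0,0,-0.001],0],[0,[0,0,0],0]]}}

```text
clock: 16.82
ee_pos: [0.5978, -0.1668, 0.0039]
ee_rot: [[-0.002, 0.157, -0.988], [0.0, -0.988, -0.157], [-1.0, -0.0, 0.002]]
wrist_force: [-5.2, -1.2, 3.6]
gripper_width: 1.002
```

Request:
{"op": "carry_out", "data": {"plan": [[0,[0,0,-0.001],0],[0,[0,0,0],0]]}}

```text
clock: 17.08
ee_pos: [0.5988, -0.1667, 0.0039]
ee_rot: [[-0.002, 0.157, -0.988], [0.0, -0.988, -0.157], [-1.0, -0.0, 0.002]]
wrist_force: [-6.3, -0.6, 3.4]
gripper_width: 1.002
```

Request:
{"op": "carry_out", "data": {"plan": [[0,[0,0,-0.001],0],[0,[0,0,0],0]]}}

```text
clock: 17.32
ee_pos: [0.599, -0.1667, 0.0038]
ee_rot: [[-0.004, 0.157, -0.988], [0.0, -0.988, -0.157], [-1.0, -0.001, 0.004]]
wrist_force: [-8.3, -1.7, 5.9]
gripper_width: 1.001
```

```bash
python3 b.py w14
```

```text
tcp jig -0.0382 -0.1046 [ 0.59909128 -0.16666878  0.00384562] [-8.00487734 -2.86418139  6.15421702]
```

View pics/w14.png

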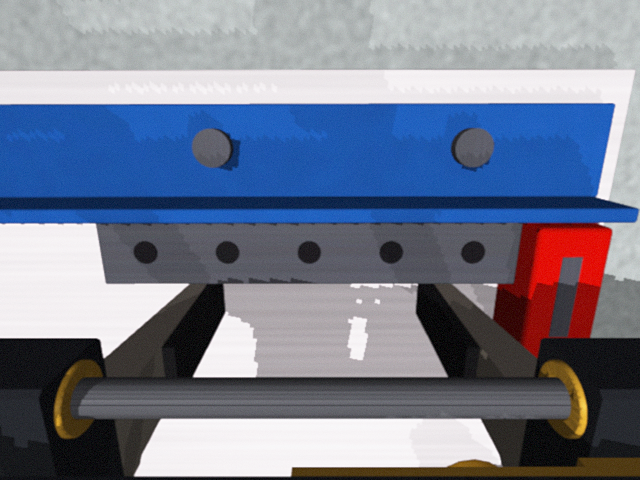

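The force has risen to 8 N and the motion has stalled, so the bar is on the fence. One more firm press, then back off and rise.

Request:
{"op": "carry_out", "data": {"plan": [[0,[0,0,-0.001],0],[0,[0,0,-0.001],0],[0,[0,0,0],0]]}}

```text
clock: 17.75
ee_pos: [0.5992, -0.1666, 0.0038]
ee_rot: [[-0.008, 0.158, -0.987], [-0.0, -0.987, -0.158], [-1.0, -0.001, 0.008]]
wrist_force: [-15.2, -2.8, 11.0]
gripper_width: 1.0
```

Request:
{"op": "carry_out", "data": {"plan": [[0,[0,0,0.003],0],[0,[0,0,0.008],0],[0,[0,0,0.012],0],[0,[0,0,0.01],0],[0,[-0.02,0,0],0],[0,[-0.04,0,0],0],[0,[-0.04,0,0],0],[0,[-0.02,0,0.01],0],[0,[0,0,0],0],[0,[0,0,0],0]]}}

```text
clock: 19.0
ee_pos: [0.5601, -0.1726, 0.1235]
ee_rot: [[-0.0, 0.157, -0.988], [0.0, -0.988, -0.157], [-1.0, -0.0, 0.0]]
wrist_force: [-0.8, 0.4, 0.6]
gripper_width: 0.999
```

```bash
python3 b.py w15
python3 - <<'E'
from h import *
p=capture("wrist")
O=np.array([.6203,-.0573]);a=np.radians(9.1);ex=np.array([np.cos(a),np.sin(a)]);ey=np.array([-ex[1],ex[0]])
for n,lo,hi in(("bar",.02,.034),("red_stop",.034,.046)):
  for g in regions_of(p,n)[:2]:
    P=cloud(p,g["mask"]);P=P[(P[:,2]>lo)&(P[:,2]<hi)]
    if len(P)>300:
        J=np.c_[(P[:,:2]-O)@ex,(P[:,:2]-O)@ey];print(n,round(g["score"],2),g["bbox"],rect(J),np.median(P[:,2]).round(4))
h=cv2.cvtColor(p["pixels"],cv2.COLOR_BGR2HSV)
b=(h[...,0]>100)&(h[...,0]<125)&(h[...,1]>140);P=cloud(p,b)
x=(P[:,:2]-O)@ex;y=(P[:,:2]-O)@ey;k=(P[:,2]>.035)&(P[:,2]<.046)&(y>-.22)&(x<.02)&(x>-.02)
for lo in(-.19,-.15,-.1,-.05,0): 
    kk=k&(y>lo)&(y<lo+.03); print(lo,kk.sum(),x[kk].min().round(4) if kk.any() else"")
cv2.imwrite("pics/w15c.png",cv2.resize(p["pixels"][20:220,140:540],None,fx=2,fy=2))
E
```

```text
tcp jig -0.078 -0.1041 [ 0.55976348 -0.17244927  0.12288351] [-0.96194662  0.13890615  0.09396697]
bar 0.97 [183.5, 120.6, 260.7, 44.2] (array([-12.8, -99.5]), array([ 30. , 180.4]), 0.0, [[-27.899999618530273, -9.300000190734863], [-27.799999237060547, -189.6999969482422], [2.200000047683716, -189.6999969482422], [2.0999999046325684, -9.300000190734863]]) 0.0287
red_stop 0.91 [436.5, 122.9, 61.0, 88.9] (array([ -29.5, -205.3]), array([30.3, 59.2]), 89.9, [[-59.099998474121094, -220.39999389648438], [0.10000000149011612, -220.5], [0.10000000149011612, -190.1999969482422], [-59.0, -190.10000610351562]]) 0.0386
-0.19 408 0.0027
-0.15 423 0.0021
-0.1 451 0.0022
-0.05 454 0.0022
0 408 0.0023
```

View pics/w15.png

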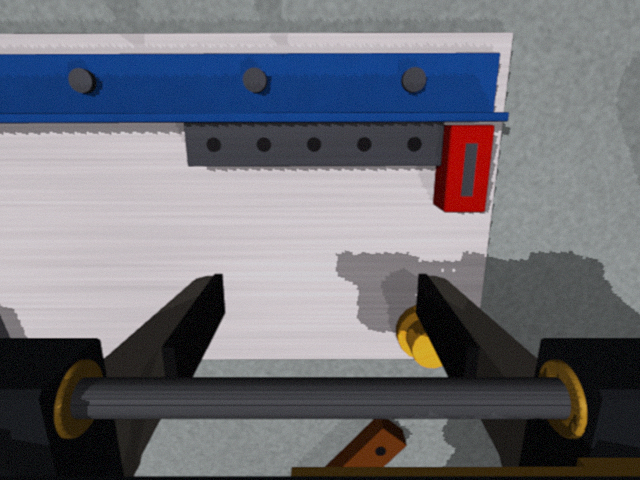

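View pics/w15c.png

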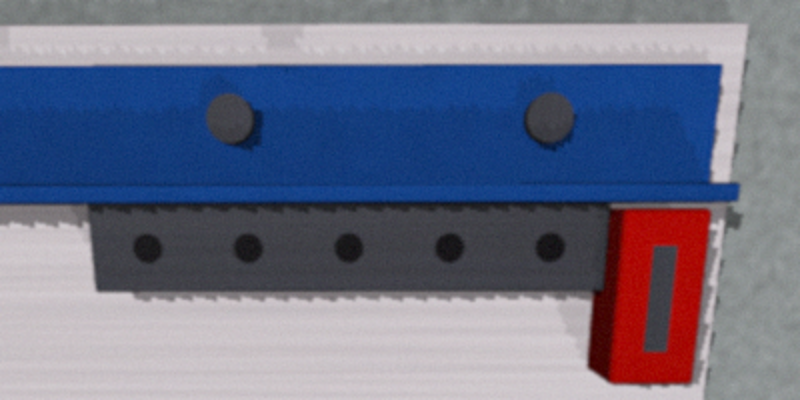

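The bar is flush: its long side is at +2.1/+2.2 mm against the fence face at +2.1 to +2.7 mm in my frame. Its end is at -189.7 mm against the red face at -190.2 mm, and the height is right for lying flat. The gripper is clear of everything, so I'll check the neighbours and hand in.

Run:
```python
from h import *
p=capture("top")
for n in("die_block","brass_bush","mug","oil_bottle","hammer","wrench"):
    print(n,[g["bbox"] for g in look_for(p,n)[:1]])
print(status.sense()["clock"]); r.hand_in()
```

```text
die_block [[251.7, 260.2, 27.7, 23.7]]
brass_bush [[419.6, 242.3, 7.5, 7.8]]
mug [[493.4, 166.6, 46.3, 52.4]]
oil_bottle [[102.7, 142.6, 45.3, 38.2]]
hammer [[92.8, 212.7, 40.3, 110.6]]
wrench [[483.5, 252.6, 36.4, 70.2]]
19.55
the job is handed in; nothing more can be done
```

The dark bar now lies flat along the blue fence with its end at the red stop, and I handed the job in at about 19.6 s. I gripped it lightly, slid it along the plate to the stop and let go. I then pushed it against the fence with both open fingers.

**Last checks:**
- **Fence:** the bar's long side is parallel to the fence face and within about 0.5 mm of it.
- **Red stop:** the gap at the bar's end is about 0.5 mm.
- **Flat:** its top measures 0.029 m, which fits a bar lying flat on the plate.
- **Gripper:** it is clear, at about 0.12 m, with no load on the wrist.

**What disagreed:**
- **Fingertip height:** the fingertips sat higher than the TCP reading and `r.tips_ahead` implied, by roughly 30–38 mm. My first close was therefore in the air above the bar, with no contact. I corrected the height using wrist-camera depth.
- **Other objects:** in the last top view, the mug, oil bottle, hammer and wrench were where they had been, and the die block was within a few pixels. The bush's detected box was much smaller than before, probably because the arm partly hid it. The wrist views showed it standing on the near corner, and I recorded no contact with it.

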